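# Hold a spring clip gaping over the job card

## Task

Stand the grey copyholder board upright so its job card is vertical and leave it standing there. Then squeeze the yellow spring clip by its handles to take it off the back plate of the green ticket holder, and hold it wide open over the middle of the card's top edge, one jaw down each side of the card and touching it on neither side, so that I can slip a ticket in. Finish while still holding the clip squeezed open there, and leave the bottles, cartons and other things on the bench undisturbed.

Things in the scene. Friction and masses are not known exactly. Their poses are not given: they have to be found in the camera images.
- copyholder: Black base of the copyholder, 150 x 220 x 14 mm, fixed to the bench. Origin on the bench under the board's hinge line; x points to the side the card faces (away from the robot), y along the hinge, z up. The base reaches from 105 mm behind (-x) to 45 mm in front of the hinge, which is 30 mm above the bench. It carries the board.
- board (a joint): Tilt of the grey board about the hinge, rad: 0 = board and card vertical, negative = leaning back (top to the copyholder's -x, the robot's side), positive = to the card's side; range -0.75 to 0.3. A friction hinge: it stays where it is left; 2 to 5 N at the top edge moves it. Board 260 mm wide (y), 6 mm thick, top edge 125 mm from the hinge.
- board_left (a point): Middle of the bare stretch of the board's top edge on the +y side of the card (90 mm from the board's middle, 125 mm above the hinge, in the middle of the board's thickness).
- board_right (a point): The same on the -y side of the card, 90 mm from the board's middle.
- card_top (a point): Middle of the top edge of the rigid white job card, fixed to the board: 100 mm wide, 3 mm thick, top edge 158 mm from the hinge, so 33 mm above the board's (188 mm above the bench when upright), mid-thickness 4.5 mm in front of the hinge. Axes move with the board: x = card normal, out of its printed face, y along the edge, z up the card.
- ticket_holder: Green steel ticket holder, 87 x 120 mm, fixed to the bench: a low tray of tickets (45 mm high walls, tickets to 62 mm) before a tall back plate 3 mm thick, 120 mm wide, 125 mm high. Origin on the bench under the tray's centre; the back plate is at x = -40 mm, square to x.
- clip: Yellow spring clip (44 to 82 g) on the top edge of the ticket holder's back plate, jaws down, handles up. Origin on its hinge pin (radius 4.5 mm, resting on the plate's edge); z up to the handles, y along the pin, x across the jaws, square to the plate. Jaws 50 mm wide (y), lips 28 to 38 mm below the pin. The body is the +x lever; it turns by half the opening when both handles are squeezed.
- clip_jaw (a joint): Opening of the clip, rad: 0 = parked on the 3 mm plate, -0.05 = shut on nothing, 0.6 = fully open stop (lips 25 mm apart; at 0.35 16 mm). Grows as the handles (30 mm wide in y, 2 to 43 mm above the pin) are squeezed: parked 16 mm over their outsides at the foot, 42 at the tops; fully squeezed parallel, 15 mm over all. The spring takes 7 N on each handle 30 mm above the pin to start and 13 N fully open, more lower down.
- lip_a (a point): Inner lower edge of the +x jaw's lip, middle of its 50 mm width, 38 mm below the pin.
- lip_b (a point): Inner lower edge of the -x jaw's lip, middle of its width, 38 mm below the pin.
- bottle_a: Loose amber sample bottle with white cap, 76 mm diameter, 188 mm high, origin under its centre. Leave alone.
- bottle_b: Loose dark sample bottle with white cap, 76 mm diameter, 188 mm high, origin under its centre. Leave alone.
- carton_a: Loose brown bottle carton, 100 x 100 x 240 mm high, origin under its centre. Leave alone.
- carton_b: Loose brown bottle carton, 100 x 100 x 240 mm high, origin under its centre. Leave alone.
- label_roll: Loose roll of white labels lying flat, 90 mm diameter, 50 mm high, origin under its centre. Leave alone.
- scanner: Loose hand scanner lying on the bench, grey head and black grip, 168 x 45 x 34 mm, origin under it near the middle. Leave alone.
- marker: Loose marker pen with blue cap lying along its y axis, 135 mm long, 16 mm thick, origin under it near the middle. Leave alone.
There are look-alikes about, which are no part of the job. Several things have the shape of the clip; the one meant has the colours described above.

How it is judged:
On the way, in this order (a step that is already met when the one before it is completed fails the run):
1. the board stands upright (within 0.1 rad) with the clip still parked (value of joint board between -0.1 and 0.1 rad and contact force between the fingers and clip below 0.5 N and distance of clip from where it was at the start of the episode below 0.02 m), for 0.3 s.
2. the clip, squeezed open in the fingers, is lifted clear of the ticket holder (value of joint clip_jaw above 0.25 rad and contact force between the fingers and clip above 3 N and distance of clip from where it was at the start of the episode above 0.04 m and contact force between clip and ticket_holder below 0.2 N), for 0.2 s.
At the end, for the whole second after the job is handed in: Board upright within 0.1 rad. Clip squeezed in the fingers, still, over 0.35 rad open, a lip each side of the card (1.5 mm clear), lips 6 to 32 mm below its top edge, within 25 mm of its middle, square within 0.2 rad, touching neither card, copyholder nor ticket holder (under 0.2 N) (value of joint board between -0.1 and 0.1 rad and velocity of joint board below 0.1 rad/s and value of joint clip_jaw above 0.35 rad and ((x of lip_a in the frame of card_top above 0.003 m and x of lip_b in the frame of card_top below -0.003 m) or (x of lip_b in the frame of card_top above 0.003 m and x of lip_a in the frame of card_top below -0.003 m)) and z of lip_a in the frame of card_top between -0.032 and -0.006 m and z of lip_b in the frame of card_top between -0.032 and -0.006 m and y of lip_a in the frame of card_top between -0.025 and 0.025 m and y of lip_b in the frame of card_top between -0.025 and 0.025 m and angle between the y axis of clip and the y axis of card_top, either way round below 0.2 rad and contact force between clip and copyholder below 0.2 N and contact force between clip and ticket_holder below 0.2 N and contact force between the fingers and clip above 3 N and linear speed of clip below 0.03 m/s); the arm keeps its last pose, push and grip.
It fails at once if a bottle, carton, the label roll, the scanner or the marker is moved by more than 25 mm (distance of any of bottle_a, bottle_b, carton_a, carton_b, label_roll, scanner, marker from where it was at the start of the episode above 0.025 m).
It fails at once if the clip is dropped (its pin falls below 80 mm above the bench) (height (world z) of clip below 0.08 m).
It fails at once if the clip bites or strikes the card or copyholder with more than 4 N (contact force between clip and copyholder above 4 N).
It also fails if it takes over 64 s, if anything falls off the work surface, if the arm or the gripper's body presses on something with over 40 N, if the wrist force passes 120 N, or if a joint passes its speed limit or range.

## Robot

A 7-joint arm with a two-finger parallel gripper is mounted at the origin on the work surface. World frame = base frame: x ahead of the robot, y to its left, z up, the work surface at z = 0. Lengths are in m, angles in rad, forces in N, time in s.
With the tool pointing down it reaches from about 0.375 to 0.925 m from the base axis. Payload 3.1 kg.
Tool frame: the origin (TCP) lies midway between the tips of the shut fingers; the grasp point (between the pads) lies 19 mm behind it (robot.grip_depth is the z of the grasp point in the tool frame, in m); z points along the fingers, y is the line along which they close (so a half turn about z gives the same grasp; the last joint's range is limited). The gripper opens to 85 mm and grips with 20 to 120 N. Pads are 22 mm wide; open, the fingers measure 114 mm over their backs; the gripper's body (76 mm by 85 mm) begins 54 mm behind the grasp point. The pads swing forward as they close: fully open they stand 13 mm farther back than shut.
Start: joints at [1.201, 0.383, 0.044, 1.598, -0.018, 1.161, -0.05], TCP at [0.175, -0.626, 0.204] pointing down, gripper open.
Joint ranges: [-2.61, 2.61], [-0.41, 2.15], [-1.48, 1.57], [0, 2.5], [-1.57, 4.71], [0.05, 1.97], [-2.85, 2.85]. Speed limits (rad/s): [2.79, 2.79, 3.14, 3.14, 3.14, 3.14, 3.14].

## Interface

Orientations are given as a 3x3 rotation matrix whose columns are the frame's x, y, z axes.
In Python, from rig import robot, claw, solver, status, vision, job gives the robot as it stands. The module is installed in compiled form; this text tells all that it offers. Calls block until the motion is done:
- robot.move_pose(position, orientation): joint-space move of the TCP to a pose.
- robot.line_to(position, rotation=None, v=0.15, force_limit=None): straight line of the TCP; rotation=None keeps the orientation; v is the mean speed in m/s. With force_limit (N) it stops when the force on the tool has changed by that much, and returns True; else False.
- robot.movej(angles): joint-space move.
- claw.move_gripper(opening): opening from 0.0 (shut) to 1.0 (fully open); the grip force is fixed at half the most; returns when the fingers have stopped.
- robot.wait(seconds).
- solver.inverse_kinematics(position, orientation): joint angles nearest the present ones, or None.
- status.state(): the state.
- vision.get_image(name): name is "scene" or "top" or "wrist"; returns a dict with "color" (480x640x3 uint8, blue, green, red), "z_map" (480x640 float32, m along the optical axis (not along the pixel's ray), 0 where there is no reading), "fx", "fy", "cx", "cy" (pixels), "pose" (4x4, takes a point from camera to world coordinates). Camera axes: x right, y down, z forward; pixel columns grow to the right and rows downward; lengths in m; the calibration is good to about 2 mm. A picture is of the moment at which its call begins.
A pose or a line that the arm cannot do raises robot.MotionError and nothing moves.
- job.hand_in(): hands the job in; it is judged then, once.
The state is a dict: "t": time; "joints": joint angles; "joint_vel": joint speeds; "effort": joint torques, N m; "eef_pos": TCP position; "orientation": TCP orientation; "ft_force": force on the tool from outside, world axes, zero at the start; "moment": the same for the moment, N m; "finger_gap": opening from 0.0 (shut) to 1.0 (fully open); "grasp_force": force on a finger pad.
Only numpy, scipy, OpenCV 4.12 (cv2) and the standard library are available. Lean on these libraries where they do the work, as an engineer would, in place of code of your own. Each camera call takes 0.05 s, during which the arm holds its last target. There are 200 camera calls.

## Working session

There is one attempt and no reset: what is moved stays moved. The work goes in short steps, each a Python script; the robot and the scene stay as the last script left them, time stands still between calls to the robot, and variables do not carry over. Pictures are saved under pics/ and viewed, at most 12 in all, crops included, and the job is handed in when it is done.

```bash
mkdir -p pics; python3 - <<'E'
from rig import robot, claw, solver, status, vision, job
import cv2,numpy as np,pickle
d={}
for n in("scene","top"):
    im=vision.get_image(n);d[n]=im;cv2.imwrite(f"pics/{n}0.png",im["color"]);print(n,im["fx"],im["cx"],im["cy"],im["pose"].round(3).tolist())
pickle.dump(d,open("d0.pkl","wb"))
s=status.state();print(s["t"],s["orientation"],robot.grip_depth)
E
```

```text
scene 458.5938867036746 317.74880159111217 236.03869280913057 [[-0.33, 0.621, -0.711, 1.583], [0.944, 0.213, -0.252, 0.313], [-0.005, -0.754, -0.657, 1.051], [0.0, 0.0, 0.0, 1.0]]
top 540.7511754193451 315.45152255005837 232.03645542921979 [[-0.02, -0.98, 0.198, 0.322], [-1.0, 0.022, 0.004, -0.048], [-0.008, -0.197, -0.98, 1.425], [0.0, 0.0, 0.0, 1.0]]
0.1 [[ 9.63270114e-01  2.68533341e-01 -7.29828023e-04]
 [ 2.68534320e-01 -9.63267366e-01  2.30240555e-03]
 [-8.47468628e-05 -2.41382232e-03 -9.99997083e-01]] -0.0187
```

View pics/scene0.png

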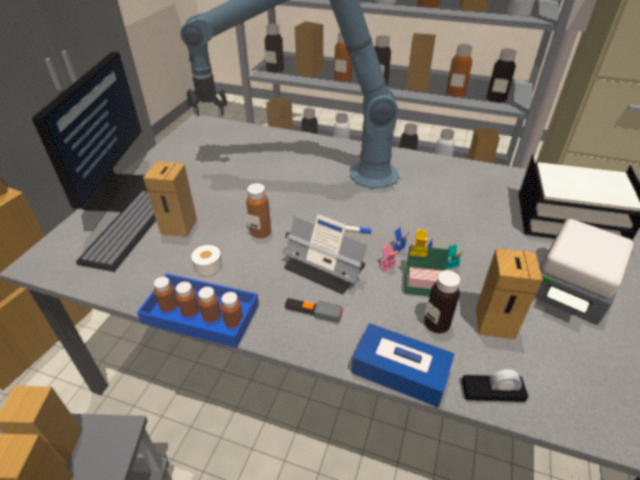

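View pics/top0.png

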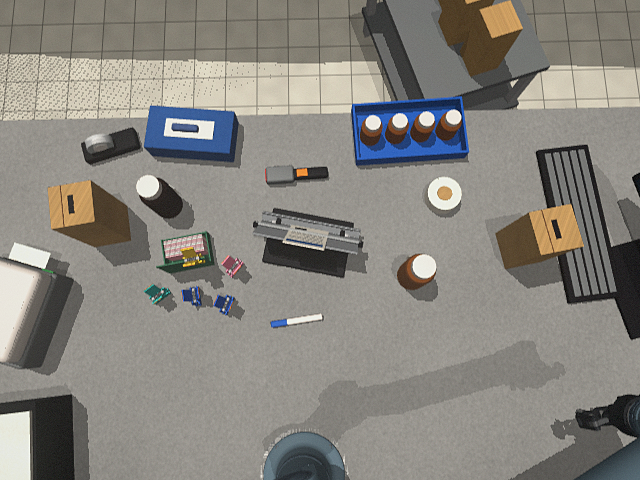

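Clip shapes in the top view: pink (233,266), teal (157,294), blue (192,295) and (225,303), and yellow (193,255) on the green holder's back plate. In the scene view the yellow one is at (421,240). Only that one is yellow and on the plate. I'll confirm it with a crop and take measurements.

```bash
cat > h.py <<'E'
import numpy as np,cv2
def cloud(im):
    z=im["z_map"];v,u=np.mgrid[:480,:640]
    P=np.stack([(u-im["cx"])/im["fx"]*z,(v-im["cy"])/im["fy"]*z,z],-1)
    return P@im["pose"][:3,:3].T+im["pose"][:3,3]
def proj(im,p):
    T=np.linalg.inv(im["pose"]);q=T[:3,:3]@p+T[:3,3];return q[0]/q[2]*im["fx"]+im["cx"],q[1]/q[2]*im["fy"]+im["cy"]
E
python3 - <<'E'
from h import *;import pickle
d=pickle.load(open("d0.pkl","rb"))
a=cv2.resize(d["top"]["color"][190:330,130:380],(750,420),interpolation=cv2.INTER_CUBIC)
cv2.imwrite("pics/croptop.png",a)
a=cv2.resize(d["scene"]["color"][200:300,270:470],(800,400),interpolation=cv2.INTER_CUBIC)
cv2.imwrite("pics/cropsc.png",a)
for n in d:
    im=d[n];P=cloud(im);h=cv2.cvtColor(im["color"],cv2.COLOR_BGR2HSV);H,S,V=[h[...,i].astype(int) for i in range(3)]
    win=np.zeros((480,640),bool)
    if n=="top": win[190:330,130:380]=1
    else: win[200:300,270:480]=1
    ok=win&(im["z_map"]>0)
    for nm,m in dict(yellow=(H>20)&(H<35)&(S>150)&(V>90),green=(H>60)&(H<85)&(S>80)).items():
        q=P[ok&m]; print(n,nm,len(q),q.min(0).round(3),q.max(0).round(3),np.median(q,0).round(3))
        if nm=="yellow": 
            vv,uu=np.where(ok&m);print(uu.min(),uu.max(),vv.min(),vv.max())
            for lo in np.arange(.06,.19,.01):
                s=q[(q[:,2]>=lo)&(q[:,2]<lo+.01)]
                if len(s):print(round(lo,2),len(s),s.mean(0).round(3),np.ptp(s,0).round(3))
        else:
            s=q[q[:,2]>.1]; 
            if len(s)>5:
                r=cv2.minAreaRect(s[:,:2].astype(np.float32));print("plate",len(s),r)
    # board: points z>20mm in board window
    b=np.zeros_like(win)
    if n=="top": b[205:260,250:370]=1
    else: b[210:290,282:372]=1
    q=P[b&(im["z_map"]>0)&(S<60)&(V>120)];q=q[(q[:,2]>.03)&(q[:,0]>.3)&(q[:,0]<.8)]
    r=cv2.minAreaRect(q[:,:2].astype(np.float32));print("board",len(q),r,q[:,2].max())
    g=q.copy()
    for it in range(6):
        c=g.mean(0);w=np.linalg.svd(g-c,full_matrices=False)[2][2];dd=abs((q-c)@w);g=q[dd<.004]
    w=w*np.sign(w[0]);print("plane",len(g),c.round(4),w.round(4),"tilt",np.arcsin(w[2]),"yaw",np.arctan2(w[1],w[0]))
E
```

```text
scene yellow 279 [0.504 0.236 0.091] [0.548 0.284 0.175] [0.531 0.26  0.126]
410 427 230 256
0.09 34 [0.531 0.259 0.095] [0.011 0.045 0.009]
0.1 40 [0.531 0.261 0.104] [0.014 0.048 0.01 ]
0.11 37 [0.532 0.263 0.115] [0.022 0.045 0.01 ]
0.12 40 [0.532 0.26  0.125] [0.021 0.041 0.01 ]
0.13 22 [0.533 0.261 0.134] [0.011 0.029 0.01 ]
0.14 28 [0.526 0.26  0.146] [0.033 0.028 0.009]
0.15 28 [0.511 0.257 0.155] [0.011 0.028 0.009]
0.16 40 [0.514 0.257 0.166] [0.044 0.028 0.01 ]
0.17 10 [0.527 0.256 0.172] [0.043 0.026 0.005]
scene green 710 [0.424 0.233 0.   ] [0.699 0.379 0.13 ] [0.519 0.3   0.064]
plate 112 ((0.5988806486129761, 0.30545109510421753), (0.055981311947107315, 0.19484838843345642), 81.52006530761719)
board 3122 ((0.5860534310340881, -0.026140689849853516), (0.27216970920562744, 0.09845628589391708), 78.21796417236328) 0.17352839936609177
plane 2135 [ 0.5819 -0.0156  0.0985] [ 0.8648 -0.1829  0.4675] tilt 0.48651256171432955 yaw -0.20844235313872875
top yellow 188 [0.5   0.234 0.025] [0.565 0.307 0.176] [0.531 0.258 0.152]
180 204 247 266
0.06 1 [0.565 0.275 0.06 ] [0. 0. 0.]

[... 161 characters left out ...]
.02  0.046 0.008]
0.13 24 [0.524 0.258 0.136] [0.017 0.034 0.01 ]
0.14 35 [0.527 0.26  0.145] [0.025 0.032 0.01 ]
0.15 32 [0.527 0.258 0.155] [0.032 0.029 0.01 ]
0.16 37 [0.534 0.262 0.165] [0.041 0.026 0.01 ]
0.17 33 [0.524 0.258 0.172] [0.043 0.036 0.006]
top green 233 [ 0.422  0.229 -0.004] [0.612 0.383 0.13 ] [0.538 0.313 0.043]
plate 46 ((0.5169695019721985, 0.28693604469299316), (0.004353818483650684, 0.11771782487630844), 10.365823745727539)
board 1683 ((0.5865660905838013, -0.022258669137954712), (0.2592056691646576, 0.093842513859272), 77.69441986083984) 0.1756708296648759
plane 1092 [ 0.583  -0.0204  0.1004] [ 0.8359 -0.18    0.5186] tilt 0.5451947893980124 yaw -0.21205832103516792
```

View pics/croptop.png

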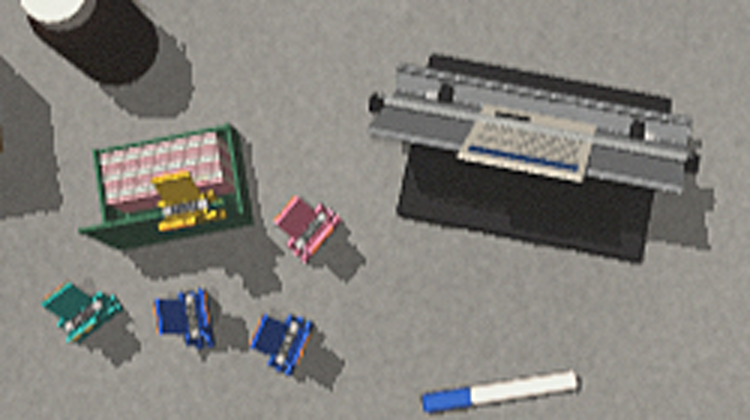

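View pics/cropsc.png

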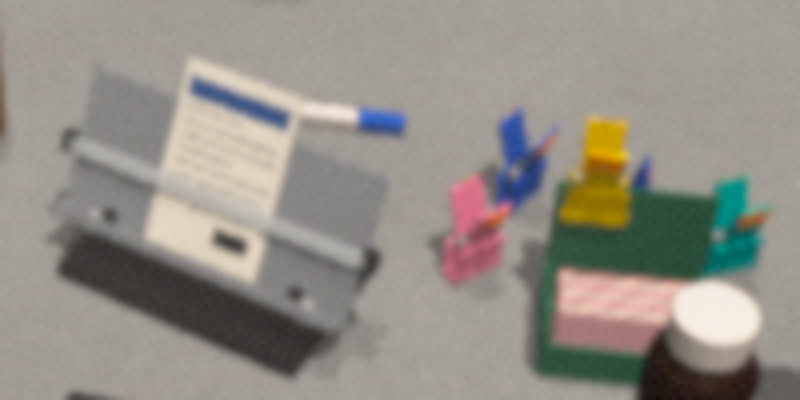

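The crops confirm the target. The yellow clip on the green plate is at (180,205) in the top crop and (597,175) in the scene crop; the pink, teal and blue clips are on the bench. The board leans back toward the robot by about 0.52 rad, with copyholder yaw about -0.21. I'll push it upright from behind, on the bare +y stretch, stopping short to check.

```bash
cat >> h.py <<'E'
def R(yaw):
    c,s=np.cos(yaw),np.sin(yaw);return np.array([[c,s,0],[s,-c,0],[0,0,-1.]])
def boardfit(im,name):
    P=cloud(im);h=cv2.cvtColor(im["color"],cv2.COLOR_BGR2HSV)
    q=P[(im["z_map"]>0)&(h[...,1]<70)&(h[...,2]>90)]
    q=q[(q[:,2]>.045)&(q[:,2]<.2)&(q[:,0]>.5)&(q[:,0]<.72)&(q[:,1]>-.18)&(q[:,1]<.12)]
    g=q
    for it in range(10):
        c=g.mean(0);w=np.linalg.svd(g-c,full_matrices=False)[2][2];g=q[abs((q-c)@w)<.005]
    w=w*np.sign(w[0]);top=g[g[:,2]>g[:,2].max()-.02]
    print(name,"board",len(q),len(g),c.round(4),"tilt",-np.arcsin(w[2]).round(3),"yaw",np.arctan2(w[1],w[0]).round(3),"top mean",top.mean(0).round(4),"zmax",g[:,2].max().round(4))
    return g
E
python3 - <<'E'
from rig import robot, claw, solver, status, vision, job
from h import *
Rm=R(-.21);p=lambda xx,z:np.array([.617,-.030,0])+Rm[:,0]*xx-Rm[:,1]*.09+[0,0,z]
s=status.state();e=np.array(s["eef_pos"])
robot.line_to(e+[0,0,.2],v=.3); claw.move_gripper(0.)
robot.move_pose(p(-.13,.40),Rm); robot.line_to(p(-.13,.125),v=.25)
print(robot.line_to(p(-.03,.125),v=.08,force_limit=25),status.state()["ft_force"])
for k in range(1):
  for n in("scene","top"):
    im=vision.get_image(n);cv2.imwrite(f"pics/{n}1.png",im["color"]);boardfit(im,n)
print(status.state()["t"],status.state()["eef_pos"],p(-.03,.125))
E
```

```text
False [ 0.27335474 -0.31320965  0.04134246]
scene board 2962 2216 [ 0.5809 -0.0188  0.099 ] tilt -0.481 yaw -0.21 top mean [ 0.5446 -0.0328  0.1634] zmax 0.1722
top board 788 550 [ 0.5637 -0.0847  0.1058] tilt -0.632 yaw -0.217 top mean [ 0.5457 -0.0658  0.1375] zmax 0.1478
7.1917 [0.60594263 0.0644637  0.12506776] [0.60642046 0.06427658 0.125     ]
```

View pics/scene1.png

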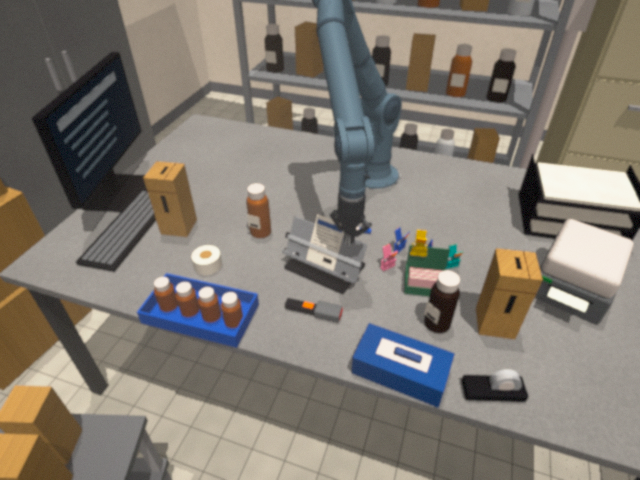

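```bash
python3 - <<'E'
from h import *
a=cv2.imread("pics/scene1.png")[190:300,270:410];b=cv2.imread("pics/top1.png")[190:290,230:380]
a=cv2.resize(a,None,fx=2.85,fy=2.85,interpolation=cv2.INTER_CUBIC);b=cv2.resize(b,(399,266),interpolation=cv2.INTER_CUBIC)
o=np.zeros((320,800,3),np.uint8);o[:a.shape[0],:a.shape[1]]=a;o[:266,400:799]=b;cv2.imwrite("pics/c1.png",o)
E
```

```text
(no output)
```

View pics/c1.png

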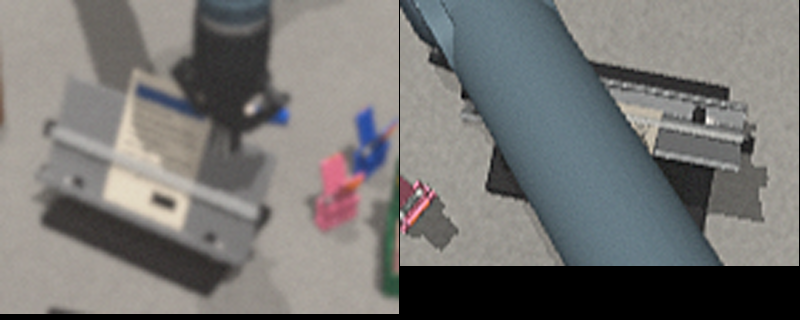

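The fingertips went over the board's top edge: the tip shows in front of the board face at crop pixel (235,145), with no force. I'll raise, go back, and push again lower and further out.

```bash
python3 - <<'E'
from rig import robot, claw, solver, status, vision, job
from h import *
Rm=R(-.21);p=lambda xx,z,o=.105:np.array([.617,-.030,0])+Rm[:,0]*xx-Rm[:,1]*o+[0,0,z]
s=status.state();print(s["finger_gap"],s["ft_force"])
robot.line_to(p(-.03,.19,.09),v=.2);robot.line_to(p(-.125,.19),v=.2);robot.line_to(p(-.125,.105),v=.2)
for x in(-.06,-.03):
    print(robot.line_to(p(x,.105),v=.08,force_limit=25),np.round(status.state()["ft_force"],2))
    im=vision.get_image("scene");boardfit(im,x)
cv2.imwrite("pics/scene2.png",cv2.resize(im["color"][190:300,270:410],None,fx=3,fy=3));print(status.state()["t"])
E
```

```text
-0.0012008264943974057 [ 0.09883405 -0.04492995 -0.73692281]
False [-0.25  0.29 -0.66]
-0.06 board 2894 2291 [ 0.5934 -0.0162  0.1078] tilt -0.301 yaw -0.207 top mean [ 0.5753 -0.0034  0.1777] zmax 0.1924
False [-0.13  0.36  0.25]
-0.03 board 2223 1893 [ 0.6123 -0.0264  0.1162] tilt -0.05 yaw -0.209 top mean [ 0.6111 -0.0203  0.1819] zmax 0.1946
10.4667
```

View pics/scene2.png

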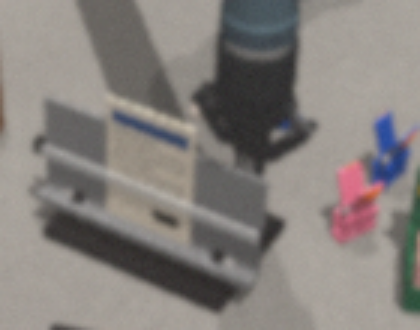

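```bash
python3 - <<'E'
from rig import robot, claw, solver, status, vision, job
from h import *;import pickle
Rm=R(-.21);p=lambda xx,z,o=.105:np.array([.617,-.030,0])+Rm[:,0]*xx-Rm[:,1]*o+[0,0,z]
robot.line_to(p(-.027,.105),v=.05);robot.line_to(p(-.12,.105),v=.2);robot.line_to(p(-.12,.36),v=.3)
robot.line_to(p(-.10,.40,0.),v=.3)
d={n:vision.get_image(n) for n in("scene","top","wrist")};pickle.dump(d,open("d2.pkl","wb"))
for n in d:
    boardfit(d[n],n);P=cloud(d[n]);q=P[(d[n]["z_map"]>0)]
    q=q-[.617,-.030,0];q=np.c_[q@Rm[:,0],-q@Rm[:,1],q[:,2]]
    for lo in(.035,.05,.06,.07,.1,.12,.135,.145,.158,.165,.175,.185):
        g=q[(abs(q[:,0])<.05)&(abs(q[:,1])<.15)&(q[:,2]>lo)&(q[:,2]<lo+.01)]
        if len(g)>3:print(lo,len(g),np.percentile(g[:,0],[2,10,50,90]).round(4),np.percentile(g[:,1],[1,99]).round(3))
cv2.imwrite("pics/w2.png",d["wrist"]["color"]);print(d["wrist"]["pose"].round(3).tolist(),status.state()["t"])
E
```

```text
scene board 2191 1872 [ 0.6126 -0.0272  0.116 ] tilt -0.036 yaw -0.212 top mean [ 0.6116 -0.0262  0.1807] zmax 0.1917
0.035 452 [-0.0056 -0.0035  0.0067  0.0225] [-0.126  0.13 ]
0.05 173 [-0.0083 -0.0061 -0.0026  0.0009] [-0.124  0.13 ]
0.06 180 [-0.0079 -0.0065 -0.0037  0.0005] [-0.126  0.129]
0.07 69 [-0.0053 -0.0044 -0.0017  0.0008] [-0.131  0.125]
0.1 189 [-0.0099 -0.0082 -0.0051 -0.0016] [-0.123  0.129]
0.12 182 [-0.0106 -0.0086 -0.0058 -0.0025] [-0.12   0.131]
0.135 199 [-0.0109 -0.0094 -0.0062 -0.0027] [-0.124  0.129]
0.145 218 [-0.0133 -0.0108 -0.0072 -0.0041] [-0.125  0.129]
0.158 84 [-0.0085 -0.0072 -0.0052 -0.0029] [-0.047  0.052]
0.165 78 [-0.0088 -0.0075 -0.0058 -0.0029] [-0.049  0.051]
0.175 89 [-0.01   -0.008  -0.0061 -0.0035] [-0.048  0.051]
0.185 32 [-0.0095 -0.0088 -0.0064 -0.0038] [-0.041  0.051]
top board 106 87 [ 0.5896 -0.0999  0.149 ] tilt 0.007 yaw -0.215 top mean [ 0.5985 -0.0697  0.184 ] zmax 0.1903
0.035 84 [-0.0214 -0.0164  0.0152  0.0182] [-0.128 -0.053]
0.05 17 [-0.0133 -0.0129 -0.012  -0.011 ] [-0.119 -0.057]
0.06 21 [-0.0133 -0.0127 -0.0123 -0.0119] [-
[... 438 characters left out ...]
-0.011  -0.0107 -0.0086] [-0.046 -0.037]
0.185 6 [-0.0106 -0.0106 -0.0097 -0.0089] [-0.048 -0.036]
wrist board 2292 1843 [ 0.6099 -0.0223  0.1334] tilt -0.188 yaw -0.213 top mean [ 0.6056 -0.024   0.154 ] zmax 0.1683
0.035 2043 [-0.016  -0.0018  0.0118  0.018 ] [-0.124  0.13 ]
0.145 1057 [-0.0155 -0.0147 -0.0124 -0.0102] [-0.124  0.129]
0.158 8 [-0.0099 -0.0099 -0.0098 -0.0097] [0.044 0.052]
0.165 32 [-0.0102 -0.0102 -0.0099 -0.007 ] [-0.04   0.047]
0.175 44 [-0.0107 -0.0106 -0.0072 -0.0071] [-0.037  0.033]
0.185 285 [-0.0108 -0.0108 -0.0097 -0.0079] [-0.046  0.051]
[[-0.207, -0.939, -0.275, 0.588], [-0.978, 0.198, 0.059, -0.023], [-0.001, 0.282, -0.959, 0.567], [0.0, 0.0, 0.0, 1.0]] 13.0167
```

View pics/w2.png

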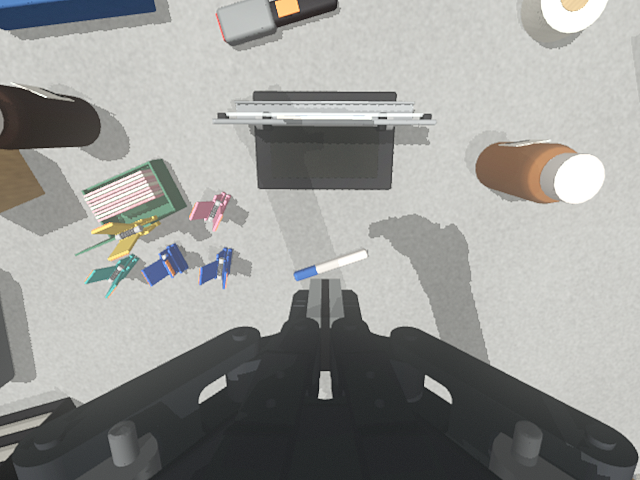

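The board now stands at about -0.04 rad, with the card top near world (0.609, -0.026) at pixel (325,115). The yellow clip is at (128,235) on the green plate. Next I'll measure the clip and plate from this view.

```bash
cat > m.py <<'E'
from h import *
def clip(im,n):
    P=cloud(im);h=cv2.cvtColor(im["color"],cv2.COLOR_BGR2HSV);H,S,V=[h[...,i].astype(int) for i in range(3)]
    loc=(im["z_map"]>0)&(P[...,0]>.45)&(P[...,0]<.6)&(P[...,1]>.15)&(P[...,1]<.4)
    g=P[loc&(H>55)&(H<85)&(S>70)&(P[...,2]>.115)&(P[...,2]<.135)]
    if len(g)>5:
        (x,y),wh,a=cv2.minAreaRect(g[:,:2].astype(np.float32));vx,vy,x0,y0=cv2.fitLine(g[:,:2].astype(np.float32),cv2.DIST_HUBER,0,.01,.01).ravel()
        print(n,"plate",len(g),(round(x,4),round(y,4)),np.round(wh,4),"yaw",round(float(np.arctan(-vx/vy)),3),"x at y=.259:",x0+(.259-y0)*vx/vy, "z",g[:,2].max())
    q=P[loc&(H>20)&(H<35)&(S>110)]
    for lo in(.12,.13,.14,.15,.158,.166):
        s=q[(q[:,2]>lo)&(q[:,2]<lo+.01)]
        if len(s)>3:
            r=cv2.minAreaRect(s[:,:2].astype(np.float32));print(lo,len(s),np.round(r[0],4),np.round(r[1],4),round(r[2],1),s.min(0).round(3),s.max(0).round(3))
E
python3 - <<'E'
from m import *;import pickle
d=pickle.load(open("d2.pkl","rb"))
for n in d: clip(d[n],n)
P=cloud(d["top"]);q=P[(P[...,2]>.17)&(P[...,2]<.2)&(P[...,0]>.5)&(P[...,0]<.75)&(P[...,1]>.2)&(P[...,1]<.45)&(d["top"]["z_map"]>0)]
print("bottle_b",np.round(np.median(q,0),3),q.min(0),q.max(0))
E
```

```text
scene plate 43 (0.5155, 0.3159) [0.0105 0.0617] yaw 0.213 x at y=.259: 0.5276729 z 0.12474316266340557
0.12 47 [0.5268 0.2611] [0.0223 0.0448] 14.5 [0.511 0.237 0.12 ] [0.538 0.283 0.13 ]
0.13 22 [0.5324 0.2618] [0.0088 0.0333] 22.3 [0.522 0.245 0.13 ] [0.536 0.276 0.14 ]
0.14 27 [0.5236 0.2589] [0.0298 0.0298] 10.3 [0.507 0.247 0.141] [0.541 0.275 0.149]
0.15 34 [0.5232 0.2594] [0.0395 0.0268] 11.0 [0.502 0.243 0.151] [0.542 0.271 0.16 ]
0.158 37 [0.5216 0.2564] [0.0434 0.0285] 2.7 [0.499 0.242 0.158] [0.544 0.271 0.168]
0.166 32 [0.5227 0.2584] [0.0457 0.0292] 8.4 [0.499 0.242 0.166] [0.546 0.276 0.173]
top plate 44 (0.5176, 0.2876) [0.0047 0.1168] yaw 0.178 x at y=.259: 0.5218878 z 0.130188256588478
0.12 17 [0.5213 0.2583] [0.0204 0.0421] 12.4 [0.513 0.237 0.121] [0.536 0.281 0.129]
0.13 28 [0.5229 0.259 ] [0.0155 0.0337] 4.9 [0.515 0.242 0.132] [0.532 0.276 0.14 ]
0.14 33 [0.5222 0.2587] [0.021  0.0289] 11.9 [0.511 0.246 0.141] [0.535 0.274 0.15 ]
0.15 39 [0.5227 0.2584] [0.0284 0.0284] 10.5 [0.507 0.242 0.15 ] [0.538 0.275 0.16 ]
0.158 35 [0.5259 0.2589] [0.0369 0.0264] 9.3 [0.508 0.243 0.159] [0.544 0.274 0.168]
0.166 44 [0.5226 0.26  ] [0.0407 0.0286] 7.7 [0.501 0.245 0.167] [0.543 0.277 0.176]
wrist plate 56 (0.5174, 0.2891) [0.0022 0.1167] yaw 0.177 x at y=.259: 0.522484 z 0.1260358094454937
0.12 44 [0.5251 0.2432] [0.0192 0.0132] 7.8 [0.515 0.236 0.12 ] [0.535 0.251 0.13 ]
0.13 99 [0.5208 0.2589] [0.0192 0.0337] 15.8 [0.514 0.242 0.13 ] [0.534 0.277 0.14 ]
0.14 125 [0.5213 0.2587] [0.0239 0.0292] 12.3 [0.511 0.243 0.14 ] [0.536 0.275 0.15 ]
0.15 122 [0.5213 0.2586] [0.0295 0.0279] 10.8 [0.508 0.242 0.15 ] [0.537 0.275 0.16 ]
0.158 122 [0.5215 0.2595] [0.0343 0.0301] 9.8 [0.506 0.242 0.158] [0.54  0.277 0.168]
0.166 143 [0.5221 0.2597] [0.0409 0.0296] 10.3 [0.5   0.242 0.166] [0.544 0.277 0.173]
bottle_b [0.687 0.351 0.187] [0.50045355 0.24157534 0.17001662] [0.71846278 0.38304089 0.19573809]
```

```bash
python3 - <<'E'
from rig import robot, claw, solver, status, vision, job
from h import *
C=np.array([.5218,.2592,0]);T=np.array([.6086,-.026,0])
best=[]
for s in(1,-1):
    a=solver.inverse_kinematics(C+[0,0,.30],R(.178+s*np.pi/2));b=solver.inverse_kinematics(T+[0,0,.33],R(-.21+s*np.pi/2))
    print(s,None if a is None else np.round(a,2),None if b is None else np.round(b,2))
    if a is not None and b is not None: best.append((abs(a[6])+abs(b[6]),s))
s=min(best)[1];Rc=R(.178+s*np.pi/2)
claw.move_gripper(.75);robot.move_pose(C+[0,0,.32],Rc);robot.line_to(C+[0,0,.1365],v=.12,force_limit=10)
S=status.state();print(s,S["eef_pos"],S["ft_force"],S["t"])
claw.move_gripper(0.)
S=status.state();print(S["eef_pos"],np.round(S["ft_force"],2),S["finger_gap"],S["grasp_force"],S["t"])
cv2.imwrite("pics/w3.png",vision.get_image("wrist")["color"])
E
```

```text
1 [ 0.42  0.44 -1.23  1.6   0.42  1.4  -0.68] [ 0.78  0.4  -1.06  1.5   0.35  1.44 -0.5 ]
-1 [ 0.42  0.44 -1.24  1.6   0.42  1.4   2.46] [ 0.87  0.49 -1.24  1.5   0.46  1.48  2.56]
1 [0.5223788  0.25965329 0.13737421] [0.32703515 0.34195541 0.70794427] 16.4583
[0.52661495 0.26074569 0.14146594] [ 2.41 -1.91 13.51] 0.1448492757794228 59.871493557002395 16.975
```

View pics/w3.png

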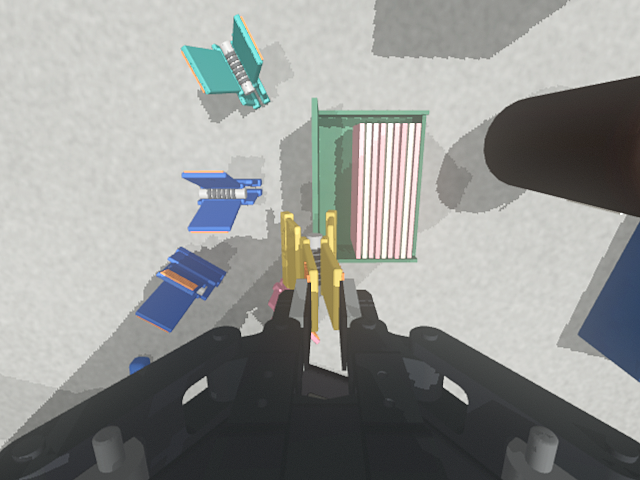

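The clip is squeezed open, with its jaws at (288,250) and (332,235) either side of the plate. I'll lift and check it from the scene and top cameras.

```bash
python3 - <<'E'
from rig import robot, claw, solver, status, vision, job
from h import *;import pickle
e=np.array(status.state()["eef_pos"])
robot.line_to(e+[0,0,.02],v=.06);robot.line_to(e+[0,0,.15],v=.2)
T=np.array([.6086,-.026,0]);y=1.361
u=np.array([np.cos(-.21),np.sin(-.21),0])
robot.move_pose(T-u*.10+[0,0,.31],R(y));robot.wait(.3)
S=status.state();print(S["eef_pos"],np.round(S["ft_force"],2),S["finger_gap"],S["grasp_force"],S["t"])
d={n:vision.get_image(n) for n in("scene","top","wrist")};pickle.dump(d,open("d4.pkl","wb"))
e=np.array(S["eef_pos"]);Rm=R(-.21)
for n in d:
    im=d[n];P=cloud(im);h=cv2.cvtColor(im["color"],cv2.COLOR_BGR2HSV);m=(h[...,0]>20)&(h[...,0]<35)&(h[...,1]>110)&(im["z_map"]>0)&(P[...,2]>.2)&(np.linalg.norm(P-e,axis=-1)<.1)
    q=P[m]-e;q=np.c_[q@Rm[:,0],-q@Rm[:,1],q[:,2]]
    if len(q)<5:print(n,"none");continue
    print(n,len(q),q.min(0).round(4),q.max(0).round(4))
    for lo in np.arange(-.06,.05,.01):
        g=q[(q[:,2]>lo)&(q[:,2]<lo+.01)]
        if len(g)>2:print(lo.round(3),len(g),np.percentile(g,[3,97],axis=0).round(4).tolist())
    boardfit(im,n)
im=d["scene"];u,v=map(int,proj(im,e));o=cv2.resize(im["color"][v-60:v+90,u-100:u+100],None,fx=3,fy=3)
w=cv2.resize(d["wrist"]["color"],(0,0),fx=.6,fy=.6)
o=cv2.resize(o,(400,300));c=np.zeros((300,800,3),np.uint8);c[:,:400]=o;c[:288,400:784]=w;cv2.imwrite("pics/c4.png",c)
E
```

```text
[ 0.51091398 -0.00370173  0.31005705] [-0.22  0.13 -0.95] 0.14488760084065985 57.90697532705963 19.7417
scene 252 [-0.0218 -0.0196 -0.0471] [0.0127 0.0254 0.0339]
-0.05 29 [[0.0017, -0.019, -0.0462], [0.0124, 0.0239, -0.0403]]
-0.04 53 [[-0.0197, -0.0168, -0.0394], [0.0109, 0.024, -0.031]]
-0.03 47 [[-0.0153, -0.0188, -0.0294], [0.0111, 0.023, -0.0204]]
-0.02 48 [[-0.0123, -0.017, -0.0193], [0.0104, 0.0207, -0.0107]]
-0.01 27 [[-0.0067, -0.0101, -0.0095], [0.008, 0.0165, -0.0002]]
0.0 29 [[-0.0037, -0.0101, 0.0001], [0.0084, 0.0149, 0.0098]]
0.01 9 [[-0.0047, -0.0029, 0.0107], [0.0089, 0.0151, 0.0174]]
0.02 5 [[-0.0052, 0.0075, 0.0208], [0.0008, 0.0151, 0.0282]]
0.03 5 [[-0.0016, 0.008, 0.0308], [0.0005, 0.015, 0.0337]]
scene board 2185 1864 [ 0.613  -0.0259  0.1157] tilt -0.04 yaw -0.21 top mean [ 0.611  -0.0268  0.1794] zmax 0.1877
top none
wrist 3649 [-0.0271 -0.0237 -0.0482] [0.0082 0.0255 0.0383]
-0.05 183 [[-0.027, -0.0126, -0.0466], [0.008, 0.0252, -0.0401]]
-0.04 491 [[-0.0264, -0.021, -0.0398], [0.0064, 0.0249, -0.0305]]
-0.03 280 [[-0.0221, -0.0183, -0.0297], [0.0048, 0.0233, -0.0205]]
-0.02 681 [[-0.0186, -0.0099, -0.0192], [0.0051, 0.0232, -0.0104]]
-0.01 300 [[-0.0128, -0.0096, -0.0097], [0.0017, 0.0173, -0.0003]]
0.0 239 [[-0.0102, -0.0108, 0.0001], [0.0032, 0.0156, 0.0093]]
0.01 263 [[-0.0088, -0.0099, 0.0109], [0.0046, 0.0156, 0.0195]]
0.02 296 [[-0.0071, -0.0101, 0.0208], [0.006, 0.0157, 0.0298]]
0.03 916 [[-0.0057, -0.0126, 0.0307], [0.0067, 0.0154, 0.0346]]
wrist board 7853 7821 [ 0.6068 -0.0129  0.1288] tilt 0.01 yaw -0.212 top mean [ 0.6076 -0.0224  0.1823] zmax 0.1903
```

View pics/c4.png

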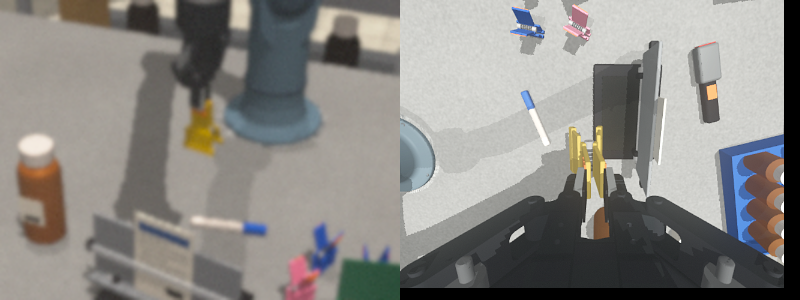

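The clip is held open, at (590,155) in the wrist half. Its lips are about 47 mm below the TCP and offset about -8 mm along the card normal. I'll move above the card and compare lips and card in one image.

```bash
cat > rel.py <<'E'
from h import *
def rel(im,n,T,Rm):
    P=cloud(im);h=cv2.cvtColor(im["color"],cv2.COLOR_BGR2HSV);ok=im["z_map"]>0
    Q=P-T;Q=np.stack([Q@Rm[:,0],-Q@Rm[:,1],P[...,2]],-1)
    m=ok&(h[...,0]>18)&(h[...,0]<36)&(h[...,1]>110)&(abs(Q[...,0])<.06)&(abs(Q[...,1])<.06)
    q=Q[m];zb=np.percentile(q[:,2],.5);g=q[q[:,2]<zb+.008]
    a=g[g[:,0]>np.mean([g[:,0].min(),g[:,0].max()])];b=g[g[:,0]<=np.mean([g[:,0].min(),g[:,0].max()])]
    for k in(a,b):
        if len(k)>2:print(n,"lip",len(k),"x",np.percentile(k[:,0],[2,50,98]).round(4),"y",np.percentile(k[:,1],[2,98]).round(4),"zmin",k[:,2].min().round(4))
    c=Q[ok&~m&(abs(Q[...,0])<.03)&(abs(Q[...,1])<.06)&(Q[...,2]>.182)&(Q[...,2]<.194)&(h[...,1]<70)&(h[...,2]>90)]
    if len(c)>2:print(n,"card",len(c),"x",np.percentile(c[:,0],[2,50,98]).round(4),"y",np.percentile(c[:,1],[1,99]).round(4),"z",np.percentile(c[:,2],[50,99]).round(4))
E
python3 - <<'E'
from rig import robot, claw, solver, status, vision, job
from rel import *
Rm=R(-.21);u=Rm[:,0];yv=-Rm[:,1];T=np.array([.6086,-.026,0])
robot.line_to(T+u*.008-yv*.002+[0,0,.31],v=.15);robot.line_to(T+u*.008-yv*.002+[0,0,.255],v=.1);robot.wait(.3)
S=status.state();print(S["eef_pos"],S["orientation"],S["t"])
for n in("scene","top","wrist"):
    im=vision.get_image(n);rel(im,n,T,Rm);cv2.imwrite(f"pics/{n}5.png",im["color"])
E
```

```text
[ 0.61643344 -0.02950326  0.2556889 ] [[ 2.08329802e-01  9.78057918e-01  1.18405049e-03]
 [ 9.78058608e-01 -2.08329930e-01 -1.59159269e-05]
 [ 2.31106457e-04  1.16138653e-03 -9.99999299e-01]] 21.7583
scene lip 35 x [0.0135 0.0176 0.0206] y [-0.0225  0.0216] zmin 0.2067
scene lip 5 x [-0.0132 -0.0113 -0.0106] y [0.0062 0.0175] zmin 0.2086
scene card 60 x [-0.0023  0.0028  0.0054] y [-0.0442  0.0494] z [0.1845 0.1899]
top card 16 x [-0.0026 -0.0006  0.0006] y [0.0262 0.0478] z [0.1879 0.192 ]
wrist lip 160 x [0.0101 0.0151 0.0162] y [-0.0056  0.024 ] zmin 0.208
wrist lip 174 x [-0.0293 -0.0187 -0.0149] y [-0.0446  0.024 ] zmin 0.0133
wrist card 310 x [-0.0024 -0.0009  0.0006] y [0.0036 0.0504] z [0.1875 0.1893]
```

View pics/wrist5.png

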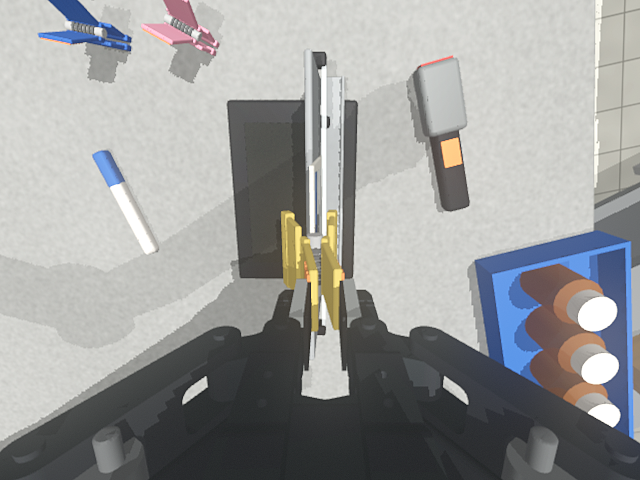

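The card, at (313,200), lies between the open jaws at (288,240) and (331,235), and needs only about +1.5 mm of shift. Now I'll descend.

```bash
python3 - <<'E'
from rig import robot, claw, solver, status, vision, job
from rel import *
Rm=R(-.21);u=Rm[:,0];yv=-Rm[:,1];T=np.array([.6086,-.026,0])
G=T+u*.0095;robot.line_to(G+[0,0,.255],v=.05)
print(robot.line_to(G+[0,0,.2185],v=.03,force_limit=3));robot.wait(.5)
S=status.state();print(S["eef_pos"],np.round(S["ft_force"],2),S["finger_gap"],S["grasp_force"],S["t"])
for n in("scene","wrist"):
    im=vision.get_image(n);rel(im,n,T,Rm);boardfit(im,n);cv2.imwrite(f"pics/{n}6.png",im["color"])
E
```

```text
False
[ 0.61787815 -0.02799186  0.21849966] [ 0.11 -0.33 -0.28] 0.14227365223942184 57.91102235438302 24.025
scene lip 34 x [0.0155 0.0182 0.0213] y [-0.0228  0.0246] zmin 0.1689
scene card 28 x [-0.0029  0.0023  0.0061] y [-0.0488  0.049 ] z [0.1859 0.1885]
scene board 1999 1734 [ 0.6138 -0.0233  0.1113] tilt -0.046 yaw -0.21 top mean [ 0.6135 -0.0159  0.1792] zmax 0.1889
wrist lip 165 x [0.0113 0.0164 0.0174] y [-0.0035  0.0259] zmin 0.1528
wrist lip 193 x [-0.0247 -0.0173 -0.014 ] y [-0.0346  0.0258] zmin 0.0132
wrist card 347 x [-0.0024 -0.0007  0.0008] y [0.0142 0.0503] z [0.1873 0.1888]
wrist board 5167 4174 [0.6193 0.0198 0.1266] tilt -0.164 yaw -0.209 top mean [0.6168 0.0306 0.1536] zmax 0.1669
```

View pics/wrist6.png

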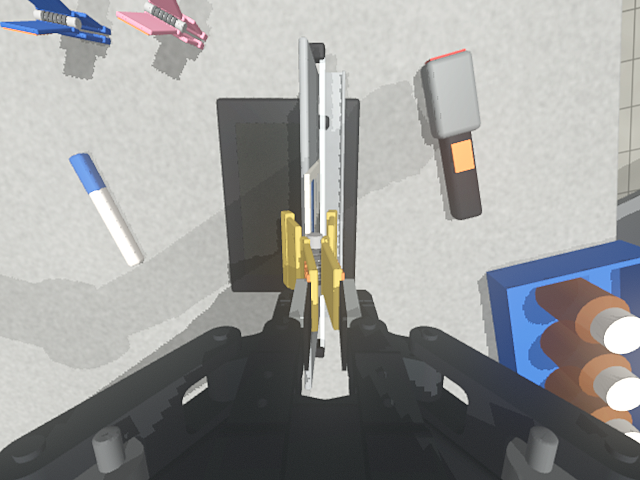

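The jaws straddle the card with about 10 mm clear on each side. The lips are about 18 mm below the card's top edge, and there is no contact force. Handing in.

```bash
python3 -c "
from rig import job
print(job.hand_in())"
```

```text
the job is handed in; nothing more can be done
None
```

I handed the job in at about 24 s: the board stands upright (leaning back about 0.04 rad) and the yellow clip is held squeezed open over the middle of the card's top edge, its jaws about 10 mm clear of the card on each side; the hand-in returned no verdict.

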